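Fit a fresh sanding sleeve on the spindle sander and hold its clamp collar home

ROBOT

A 6-joint arm with a two-finger parallel gripper is mounted at the origin on the work surface. World frame = base frame: x ahead of the robot, y to its left, z up, the work surface at z = 0. Lengths are in m, angles in rad, forces in N, time in s.
With the tool pointing down it reaches from about 0.375 to 0.9 m from the base axis. Payload 3.1 kg.
Tool frame: the origin (TCP) lies midway between the tips of the shut fingers; the grasp point (between the pads) lies 19 mm behind it; z points along the fingers, y is the line along which they close (so a half turn about z gives the same grasp; the last joint's range is limited). The gripper opens to 85 mm and grips with 20 to 120 N. Pads are 22 mm wide; open, the fingers measure 114 mm over their backs; the gripper's body (76 mm by 85 mm) begins 54 mm behind the grasp point. The pads swing forward as they close: fully open they stand 13 mm farther back than shut.
Start: joints at [0.95, 0.527, 1.433, -0, 1.181, -0.178], TCP at [0.268, 0.565, 0.231] pointing down, gripper open.
Joint ranges: [-3.08, 3.08], [-0.75, 2.2], [0.22, 2.44], [-1.43, 4.57], [0, 2.65], [-2.85, 2.85]. Speed limits (rad/s): [2.79, 2.79, 3.14, 3.14, 3.14, 3.14].

INTERFACE

Orientations are given as a unit quaternion [x, y, z, w].
In Python, from station import manip gives the robot as it stands.
- The arm moves only by the tool step_arm, never from a script. Its argument "targets" is text: rows parted by semicolons, each of 4 numbers parted by spaces: the shift along the tool's x, y, z in mm, then the turn about the tool's z in degrees. A call has 1 to 12 rows; each row is the pose to reach, as a shift and turn from the pose commanded when the call began, along the tool's axes at that moment; what a row does not reach only later rows make up. A row lasts 1/10 s, in which the tool goes at most 50 mm and 8.59 degrees, less where a joint would pass 70% of its speed; a pose out of reach is approached as far as the arm can. A call with a gripper value outside its range is refused whole. "gripper" is the closure, from 0 (fully open) to 1 (shut), set as the call begins (left out, the last holds). The fingers move at their own pace and stop on an object; "squeeze" is the grip in N (left out, the last holds). Time passes only in rows, so rows that repeat a pose let the fingers close. It gives the time, the measured TCP pose, the force, the opening and the grip force at its end, in the units of the state.
- manip.sense(): the state, without advancing time (a new reading comes with each control period).
- manip.snapshot(name): name is "scene" or "top"; returns the picture (480x640x3 uint8, red, green, blue); there is no depth.
- manip.get_calibration(name): a dict with "fov_y" (degrees; the focal length in pixels is half the picture's height over the tangent of half this angle, whatever the lens; pixels are square), "cx", "cy" (the principal point, pixels), "k1" (the pictures are not rectified: a ray, as slopes to the right and down, at radius r is drawn at 1 + k1 r^2 times it, then the intrinsics apply), "extrinsics" (4x4, takes a point from camera to world coordinates). Camera axes: x right, y down, z forward; pixel columns grow to the right and rows downward; lengths in m; the calibration is good to about 2 mm. A picture is of the moment at which its call begins. get_calibration takes no time and is no camera call.
- manip.sign_off(): hands the job in; it is judged then, once.
Trained networks look in the newest picture that a camera, given by its name, has taken for a name from the list of things; names that differ only in an ending like _2 or _b are one class to them, and where a whole thing is asked for, a point or a joint stands for the part that bears it (a point fixed in the world has none). Each returns a list of dicts, best first, with "p" (0 to 1); they miss things now and then, are a little off and sometimes report something else, mostly with a low value. They report only what shows in the picture. A call takes as long as a camera call. They do not tell look-alikes from the thing itself.
- manip.recognise(camera, query): "position" ([column, row] in pixels, amid what is visible of it).
- manip.masks_of(camera, query): "pixels" (480x640 bool, what is visible of it) and "position" ([column, row] in pixels, amid what is visible of it).
- manip.mark_of(camera, query): "position" ([column, row] in pixels: a listed point, or the origin of a listed thing).
The state is a dict: "t": time; "q": joint angles; "qd": joint speeds; "tau": joint torques, N m; "tcp_pos": TCP position; "tool_rot": TCP orientation; "force": force on the tool from outside, world axes, zero at the start; "ft_torque": the same for the moment, N m; "finger_gap": opening from 0.0 (shut) to 1.0 (fully open); "gripper_force": force on a finger pad.
Only numpy, scipy, OpenCV 4.12 (cv2) and the standard library are available. Lean on these libraries where they do the work, as an engineer would, in place of code of your own. Each camera call takes 0.05 s, during which the arm holds its last target. There are 200 camera calls.

TASK

Put a fresh sleeve on the spindle sander: slide the widest of the three sanding sleeves up off its post on the rack and lower it over the sander's rubber drum until it stands on the foot washer, and let go of it. Then set the flanged knurled collar on the shaft, turn it until the cross-shaped keyway hidden in its underside drops over the drive pin, push it fully home against the spring, and finish while still holding it pushed down there, so that I can do up its lock screw. Do not drop either part, and leave the other things on the bench and rack where they are.

Things in the scene. Friction and masses are not known exactly. Their poses are not given: they have to be found in the camera images.
- sander: bench-mounted spindle sander, fixed. Origin on the bench surface under the spindle's axis; z up. Flat steel table 260 (x) by 240 (y) mm, top 45 mm above the bench. On the axis, heights above the bench: foot washer 56 mm across, top at 50; black rubber drum 44 mm across from 50 to 126, top edge chamfered; above it washer and the shaft with pin. The spindle is locked and does not turn.
- foot (a point): point on the spindle's axis at the top of the sander's foot washer, 50 mm above the bench: where the centre of the seated sleeve's lower end belongs.
- pin (a point): centre of the sander's drive pin, on the spindle's axis, 141.5 mm above the bench. The straight pin is 5 mm thick, 26 mm long in all, lies along the sander's y axis and sticks out 5 mm on both sides of the steel shaft. The shaft is 16 mm thick and ends 172 mm above the bench, its last 7 mm tapered to 9 mm.
- washer (a joint): spring-loaded steel pressure washer on the sander's axis above the drum, 40 mm across, 4 mm thick: how far it is pushed down, in m. 0 = at rest, its top 135 mm above the bench; 0.005 = the collar is fully home. The spring pushes up with about 3 N at first and 6 N at 0.005.
- rack: fixed wooden rack for sanding sleeves: base 100 (x) by 260 (y) by 22 mm, with three upright dowels 16 mm thick, tops 112 mm above the bench, at y = -80, 0 and +80 mm of the rack. Origin at the middle of its underside.
- sleeve: the widest sanding sleeve: a stiff spiral-wound brown abrasive tube, outside 52 mm, inside 47 mm, 76 mm tall, about 50 g, standing on the rack's base around any one of the dowels. Origin at the centre of its lower end, z along the tube. Seated on the sander its lower end is 50 mm above the bench.
- collar: knurled aluminium clamp collar, about 160 g, 38 mm tall, standing on the bench flange down: flange 56 mm across and 7 mm thick at the bottom, knurled grip 44 mm across above it, bore 18.4 mm right through. Origin at the centre of its underside, z up. Underside heights above the bench: 144 resting on the pin, 135 once dropped over it (on the washer), 130 fully home (stops hard on the pin).
- keyway (a point): mouth of the collar's keyway, at the centre of its underside: two straight slots crossing at right angles, each 8 mm wide, 30 mm long, 14 mm deep, hidden from outside. Nothing marks their direction (not the lock screw in the flange, not this frame's axes): find it by feel, within at most a quarter turn. It drops over the pin when aligned within about 0.1 rad.
- sleeve_mid: another sleeve on the rack, outside 38 mm, 76 mm tall: leave alone. Origin at the centre of its lower end.
- sleeve_small: another sleeve on the rack, outside 26 mm, 76 mm tall: leave alone. Origin at the centre of its lower end.
- mallet: carver's mallet lying on the bench, 260 mm long, 80 mm high, its head towards +x of its frame; leave alone. Origin under its middle.
- gouge: carving gouge with wooden handle, 260 mm long, lying along its x axis; leave alone. Origin under its middle.
- bird: small carved wooden bird on a round foot, 60 mm across, 122 mm tall; leave alone. Origin at the centre of its underside.
- glue: glue bottle, 60 mm diameter, 150 mm tall; leave alone. Origin at the centre of its underside.
- block: cork sanding block, 110 by 66 by 30 mm; leave alone. Origin at the centre of its underside.
- tin: open tin with handles standing in it, 72 mm diameter, up to 180 mm tall; leave alone. Origin at the centre of its underside.
There are look-alikes about, which are no part of the job. What is shaped like the sleeve but red or turquoise is not meant.

How it is judged:
By the outcome, as a careful person would: the job done as asked, in the order asked, and still so for the second after the job is handed in, while the arm keeps its last pose, push and grip.
It also fails if it takes over 72 s, if anything falls off the work surface, if the arm or the gripper's body presses on something with over 40 N, if the wrist force passes 120 N, or if a joint passes its speed limit or range.

## Working session

There is one attempt and no reset: what is moved stays moved. The work goes in short steps, Python scripts to look and compute and a tool call to move; the robot and the scene stay as the last step left them, time stands still between calls to the robot, and variables do not carry over. Pictures are saved under pics/ and viewed, at most 10 in all, crops included, and the job is handed in when it is done.

Besides the shell and the picture viewer there is one more tool, called by a JSON object that holds its "name" and its "arguments". step_arm: Moves the arm, as the interface text tells. Its arguments: {"type":"object","properties":{"targets":{"type":"string"},"gripper":{"type":"number"},"squeeze":{"type":"number"}},"required":["targets"]}

```bash
mkdir -p pics; ls
cat > h.py <<'E'
from station import manip
import numpy as np, cv2
def cal(n):
    c=manip.get_calibration(n); f=240/np.tan(np.radians(c["fov_y"])/2); return c,f,np.array(c["extrinsics"])
def ray(n,p):
    c,f,E=cal(n); d=np.array([(p[0]-c["cx"])/f,(p[1]-c["cy"])/f]); u=d.copy()
    for _ in range(30): u=d/(1+c["k1"]*(u@u))
    v=E[:3,:3]@np.array([u[0],u[1],1]); return E[:3,3],v/np.linalg.norm(v)
def atz(n,p,z):
    o,v=ray(n,p); return o+v*(z-o[2])/v[2]
def proj(n,X):
    c,f,E=cal(n); x=E[:3,:3].T@(np.array(X)-E[:3,3]); u=x[:2]/x[2]; u=u*(1+c["k1"]*(u@u)); return u*f+[c["cx"],c["cy"]]
def tri(ps):
    A=np.zeros((3,3));b=np.zeros(3)
    for n,p in ps:
        o,v=ray(n,p);M=np.eye(3)-np.outer(v,v);A+=M;b+=M@o
    return np.linalg.solve(A,b)
E
python3 - <<'E'
from h import *
np.set_printoptions(precision=4,suppress=True)
for n in("scene","top"):
    im=manip.snapshot(n); cv2.imwrite(f"pics/{n}0.png",im[:,:,::-1]); print(n,cal(n)[0])
    for q in("sander","foot","pin","rack","sleeve","sleeve_mid","sleeve_small","collar","keyway","glue","tin","bird"):
        z={"foot":.05,"pin":.1415,"sleeve":.022,"sleeve_mid":.022,"sleeve_small":.022}.get(q,0)
        for d in manip.mark_of(n,q)[:3]: print(q,round(d["p"],2),np.round(d["position"],1),atz(n,d["position"],z))
E
```

```text
pics
scene {'fov_y': 57.474198830032165, 'cx': 327.7204399637019, 'cy': 235.48750465351904, 'k1': -0.008573862726732325, 'extrinsics': array([[ 0.8296,  0.3003, -0.4707,  0.9519],
       [ 0.5583, -0.4559,  0.6932, -0.6926],
       [-0.0064, -0.8378, -0.5459,  0.6327],
       [ 0.    ,  0.    ,  0.    ,  1.    ]])}
sander 0.57 [399.2 366.4] [ 0.7575 -0.1787  0.    ]
foot 0.71 [407.4 197.4] [0.527 0.333 0.05 ]
pin 0.8 [403.7 169. ] [0.5162 0.3133 0.1415]
rack 0.78 [238.5 337. ] [ 0.4637 -0.2873  0.    ]
sleeve 0.97 [302.6 373.9] [ 0.633  -0.3033  0.022 ]
sleeve 0.91 [234.6 327.9] [ 0.4577 -0.2881  0.022 ]
sleeve 0.85 [181.2 320.9] [ 0.3562 -0.3327  0.022 ]
sleeve_mid 0.77 [213.4 361.5] [ 0.4847 -0.3695  0.022 ]
sleeve_small 0.62 [257.4 305. ] [ 0.4508 -0.2143  0.022 ]
collar 0.89 [352.8 289.6] [ 0.5761 -0.0415  0.    ]
keyway 0.93 [354.2 284.9] [ 0.5703 -0.0257  0.    ]
keyway 0.43 [397.5 364.6] [ 0.7531 -0.1767  0.    ]
keyway 0.42 [238.7 330.2] [ 0.4512 -0.2736  0.    ]
tin 0.86 [353.2 420.4] [ 0.7445 -0.3184  0.    ]
tin 0.64 [234.  329.9] [ 0.4429 -0.2782  0.    ]
bird 0.77 [460.7
[... 584 characters left out ...]
pin 0.3 [356.  150.6] [ 0.7151 -0.1678  0.1415]
rack 0.61 [393.7 249.8] [ 0.4628 -0.2872  0.    ]
sleeve 0.79 [392.3 196.3] [ 0.6146 -0.2817  0.022 ]
sleeve 0.68 [403. 295.] [ 0.3342 -0.3081  0.022 ]
sleeve 0.66 [375.7 303. ] [ 0.3121 -0.2309  0.022 ]
sleeve_small 0.52 [370.  254.2] [ 0.4491 -0.216   0.022 ]
collar 0.66 [308.1 215. ] [ 0.5634 -0.0408  0.    ]
keyway 0.81 [303.9 211.7] [ 0.573  -0.0286  0.    ]
glue 0.9 [355.9 149. ] [ 0.7589 -0.1807  0.    ]
tin 0.84 [403.  154.6] [ 0.7428 -0.3193  0.    ]
tin 0.55 [304.5 212.7] [ 0.5701 -0.0304  0.    ]
tin 0.45 [264.  141.4] [0.7819 0.0894 0.    ]
bird 0.71 [262.4 140.8] [0.7837 0.0942 0.    ]
bird 0.27 [181.5 332.3] [0.226  0.3207 0.    ]
```

View pics/scene0.png

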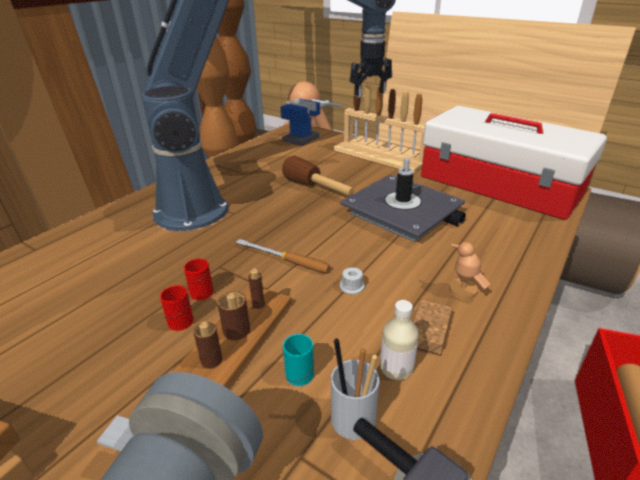

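View pics/top0.png

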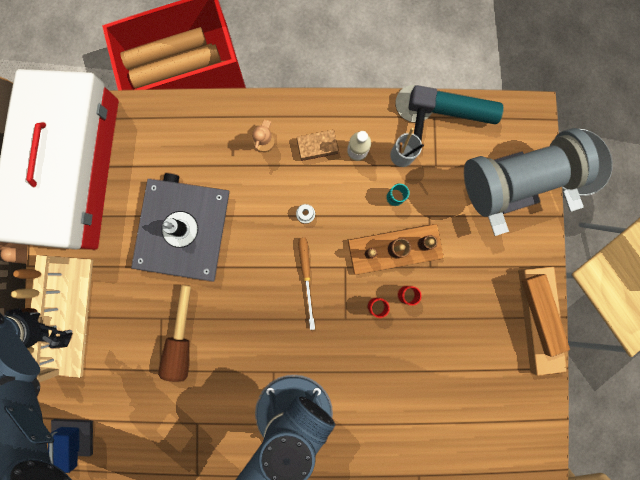

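The picture shows three brown tubes on the rack: scene (208,345), (234,318) and (257,290). The red tubes at (177,308) and (199,280) and the turquoise one at (299,360) are look-alikes. The middle brown tube at (234,318), top view (400,247), is the widest and fits. I'll confirm it in an enlarged crop with model outlines overlaid.

```bash
cat >> h.py <<'E'
def circ(im,n,c,z,r,col,s,o):
    a=np.linspace(0,2*np.pi,60); P=np.array([proj(n,[c[0]+r*np.cos(t),c[1]+r*np.sin(t),z]) for t in a])
    cv2.polylines(im,[np.round((P-o)*s).astype(int)],True,col,1)
def crop(n,p,w,h,s,im): 
    o=np.array([int(p[0]-w/2),int(p[1]-h/2)]); return cv2.resize(im[o[1]:o[1]+h,o[0]:o[0]+w,::-1],None,fx=s,fy=s,interpolation=cv2.INTER_CUBIC),o
E
python3 - <<'E'
from h import *
np.set_printoptions(precision=4,suppress=True)
S=[.4600,-.2875];C=[.571,-.029];D=[.519,.321]
print({k:np.round(v,3) for k,v in manip.sense().items() if k in("tcp_pos","tool_rot","force","q")})
tiles=[]
for n in("scene","top"):
    im=manip.snapshot(n)
    for q in("sleeve","collar"):
        for d in manip.masks_of(n,q)[:4]:
            ys,xs=np.nonzero(d["pixels"]); print(n,q,round(d["p"],2),np.round(d["position"],1),len(xs),xs.min(),xs.max(),ys.min(),ys.max())
    row=[]
    for c,z,L in((S,.06,[(.022,.026),(.098,.026)]),(C,.02,[(0,.028),(.007,.028),(.038,.022)]),(D,.1,[(.05,.028),(.05,.022),(.126,.022),(.172,.0045)])):
        t,o=crop(n,proj(n,[*c,z]),66,74,4,im)
        for zz,r in L: circ(t,n,c,zz,r,(0,255,0),4,o)
        row.append(t)
    tiles.append(np.hstack(row))
cv2.imwrite("pics/c1.png",np.vstack(tiles)[:600,:800])
E
```

```text
{'q': array([ 0.95 ,  0.528,  1.433, -0.   ,  1.181, -0.178]), 'tcp_pos': array([0.268, 0.565, 0.231]), 'tool_rot': array([ 0.22 ,  0.976, -0.   , -0.   ]), 'force': array([0.102, 0.238, 0.14 ])}
scene sleeve 0.92 [174.8 306.6] 1184 159 193 285 329
scene sleeve 0.81 [298.4 358.7] 1427 281 313 334 386
scene sleeve 0.75 [197.9 279.1] 1015 183 213 257 301
scene sleeve 0.66 [233.9 314.8] 1208 217 249 291 340
scene collar 0.97 [351.8 283.2] 521 341 364 268 294
scene collar 0.23 [238.8 338. ] 3891 173 291 268 387
top sleeve 0.78 [410.5 299.6] 249 398 421 286 304
top sleeve 0.74 [396.8 187.7] 298 387 408 183 205
top sleeve 0.63 [393.2 249.6] 309 387 411 238 259
top sleeve 0.62 [383.9 305.8] 194 368 389 298 316
top collar 0.84 [304.2 216.3] 263 296 314 204 223
```

View pics/c1.png

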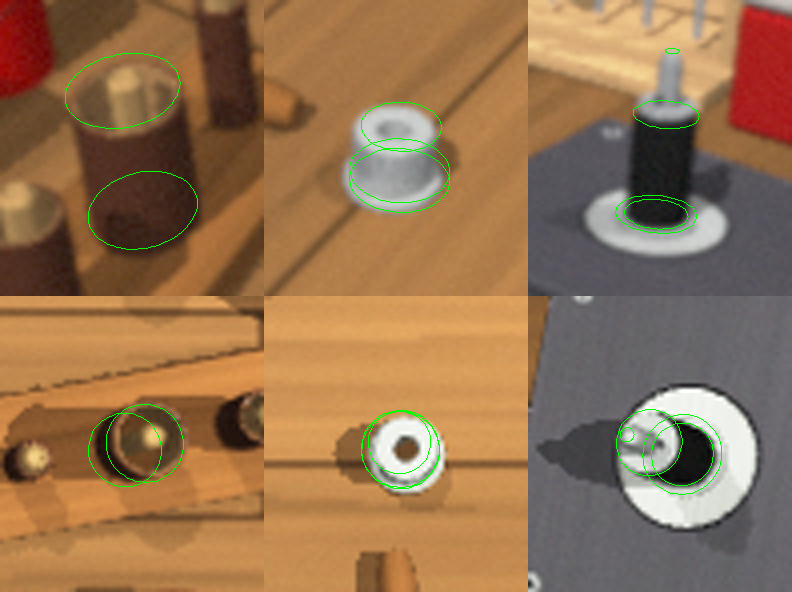

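Confirmed: the middle brown tube is the widest; its rim is about 3 mm off my outline, so I'll correct the estimate. Next, the first move.

```bash
cat >> h.py <<'E'
from scipy.spatial.transform import Rotation as R
def go(x,y,z,yaw=None,s=None):
    s=s or manip.sense(); M=R.from_quat(s["tool_rot"]).as_matrix(); d=M.T@(np.array([x,y,z])-s["tcp_pos"])*1000
    cy=np.degrees(np.arctan2(M[1,1],M[0,1])); t=0 if yaw is None else -((yaw-cy+90)%180-90)
    print("go",np.round(d,1),"turn",round(t,1),"cur yaw",round(cy,1), "tilt",np.round(M[:2,2],4))
E
python3 -c "
from h import *
go(.45,.15,.30,11); go(.4635,-.2885,.30,11)"
```

```text
go [-342.4 -296.6  -68.7] turn 53.6 cur yaw 64.6 tilt [-0. -0.]
go [-542.5 -687.   -68.7] turn 53.6 cur yaw 64.6 tilt [-0. -0.]
```

{"name": "step_arm", "arguments": {"targets": "0 0 -45 0; -50 -20 -68 8; -90 -50 -68 16; -130 -85 -68 24; -170 -125 -68 32; -210 -165 -68 40; -245 -200 -68 48; -280 -235 -68 53.6; -310 -270 -68 53.6; -342 -297 -68 53.6; -362 -337 -68 53.6; -382 -377 -68 53.6", "gripper": 0}}

```text
t: 2.8
tcp_pos: [0.4521, 0.0583, 0.2996]
tool_rot: [0.636, 0.772, 0.0, 0.001]
force: [0.5, -0.8, 0.6]
finger_gap: 0.999
gripper_force: 0.0
```

```bash
python3 -c "
from h import *
print(manip.sense()['t']);go(.4635,-.2885,.28,11); go(.4635,-.2885,.18,11)"
```

```text
2.8
go [-342.5  -55.2   19.7] turn 0.0 cur yaw 11.0 tilt [ 0.0014 -0.0002]
go [-342.5  -55.3  119.7] turn 0.0 cur yaw 11.0 tilt [ 0.0014 -0.0002]
```

{"name": "step_arm", "arguments": {"targets": "-45 -8 0 0; -90 -15 0 0; -135 -22 10 0; -180 -30 20 0; -225 -37 30 0; -270 -44 50 0; -310 -50 80 0; -342 -55 120 0; -342 -55 120 0; -342 -55 120 0"}}

```text
t: 3.8
tcp_pos: [0.462, -0.2858, 0.178]
tool_rot: [0.637, 0.771, 0.0, -0.002]
force: [-0.1, 0.8, 0.6]
finger_gap: 1.0
gripper_force: 0.0
```

Run:
```python
from h import *
s=manip.sense();print(s['t']);go(.4635,-.2885,.079,11)
S=[.4635,-.2885];ts=[]
for n in("scene","top"):
    im=manip.snapshot(n)
    t,o=crop(n,proj(n,[*S,.1]),100,130,4,im)
    circ(t,n,S,.022,.026,(0,255,0),4,o);circ(t,n,S,.098,.026,(0,255,0),4,o)
    x,y=((proj(n,s["tcp_pos"])-o)*4).astype(int); cv2.circle(t,(x,y),3,(255,0,0),-1)
    ts.append(t)
cv2.imwrite("pics/c2.png",np.hstack(ts))
```

```text
3.8
go [-3.2  1.1 99. ] turn -0.1 cur yaw 10.9 tilt [-0.0024  0.0027]
```

View pics/c2.png

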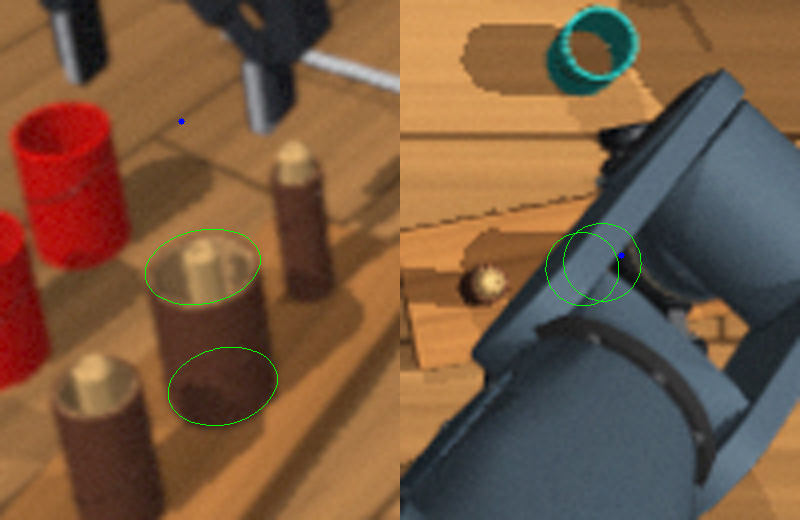

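The outline fits the sleeve to about 1 px, and the open fingers stand clear on both sides of it. Now I'll descend and grip.

{"name": "step_arm", "arguments": {"targets": "-5 2 20 0; -5 2 45 0; -5 2 70 0; -5 2 88 0; -5 2 99 0; -5 2 99 0; -5 2 99 0"}}

```text
t: 4.6
tcp_pos: [0.4666, -0.2903, 0.0817]
tool_rot: [0.635, 0.772, -0.0, 0.001]
force: [0.8, -0.3, 0.1]
finger_gap: 1.002
gripper_force: 0.0
```

{"name": "step_arm", "arguments": {"targets": "0 0 0 0; 0 0 0 0; 0 0 0 0; 0 0 0 0; 0 0 0 0; 0 0 0 0; 0 0 0 0; 0 0 0 0", "gripper": 1, "squeeze": 30}}

```text
t: 5.4
tcp_pos: [0.4662, -0.291, 0.0816]
tool_rot: [0.636, 0.772, -0.0, 0.001]
force: [-1.5, 0.3, 5.6]
finger_gap: 0.6
gripper_force: 30.3
```

{"name": "step_arm", "arguments": {"targets": "0 0 -10 0; 0 0 -30 0; 0 0 -60 0; 0 0 -90 0; 0 0 -120 0; 0 0 -150 0; 0 0 -180 0; 0 0 -180 0; 0 0 -180 0"}}

```text
t: 6.3
tcp_pos: [0.4657, -0.2903, 0.2613]
tool_rot: [0.636, 0.772, -0.0, 0.001]
force: [-0.3, -0.1, 0.4]
finger_gap: 0.601
gripper_force: 31.4
```

Run:
```python
from h import *
s=manip.sense();print(s['t'])
go(.45,.05,.262,11);go(.5,.25,.262,11);go(.519,.321,.262,11)
```

```text
6.3
go [337.   49.7  -1.1] turn 0.0 cur yaw 11.0 tilt [ 0.0012 -0.0012]
go [523.7 137.   -1.3] turn 0.0 cur yaw 11.0 tilt [ 0.0012 -0.0012]
go [589.8 169.3  -1.4] turn 0.0 cur yaw 11.0 tilt [ 0.0012 -0.0012]
```

{"name": "step_arm", "arguments": {"targets": "25 4 0 0; 70 10 0 0; 115 16 0 0; 160 23 0 0; 205 30 0 0; 250 37 0 0; 295 43 0 0; 340 52 0 0; 385 72 0 0; 430 93 0 0; 475 115 0 0; 515 133 0 0"}}

```text
t: 7.5
tcp_pos: [0.4969, 0.2428, 0.2586]
tool_rot: [0.636, 0.772, -0.001, -0.001]
force: [1.0, -1.3, 0.1]
finger_gap: 0.601
gripper_force: 31.4
```

Run:
```python
from h import *
s=manip.sense();print(s['t'])
go(.518,.320,.262,11)
```

```text
7.5
go [71.7 35.5 -3.5] turn 0.1 cur yaw 11.1 tilt [-0.0031 -0.0008]
```

{"name": "step_arm", "arguments": {"targets": "30 15 0 0; 55 27 0 0; 72 35 0 0; 72 35 0 0; 72 35 0 0; 72 35 0 0"}}

```text
t: 8.1
tcp_pos: [0.5175, 0.3168, 0.2594]
tool_rot: [0.636, 0.772, -0.001, -0.001]
force: [0.1, 0.5, -0.5]
finger_gap: 0.601
gripper_force: 31.4
```

Run:
```python
from h import *
s=manip.sense();print(s['t'],s['tcp_pos'])
T=s['tcp_pos'];D=[.518,.320];ts=[]
for n in("scene","top"):
    im=manip.snapshot(n)
    t,o=crop(n,proj(n,[*D,.16]),100,150,4,im)
    circ(t,n,T,T[2]-.0596,.026,(0,255,0),4,o);circ(t,n,T,T[2]+.0164,.026,(0,255,0),4,o)
    for z,r in((.05,.028),(.126,.022),(.135,.02),(.172,.0045)):circ(t,n,D,z,r,(0,0,255),4,o)
    ts.append(t)
cv2.imwrite("pics/c3.png",np.hstack(ts))
for q in("sleeve","pin","foot"):
  for d in manip.mark_of("scene",q)[:2]:print(q,d["p"],d["position"])
print(proj("scene",[*T[:2],T[2]-.0596]),proj("scene",[*D,.1415]))
```

```text
8.1 [0.51751394 0.31677689 0.25935293]
sleeve 0.94 [201.5, 292.0]
sleeve 0.87 [299.5, 373.1]
pin 0.69 [405.9, 171.0]
foot 0.83 [406.6, 197.3]
[406.70527814 148.08403363] [405.40167985 168.27835303]
```

View pics/c3.png

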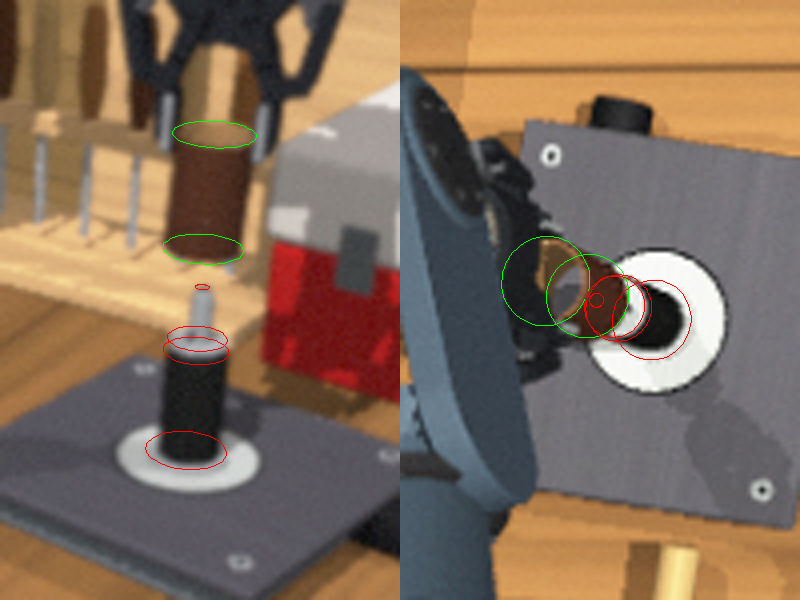

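Run:
```python
from h import *
s=manip.sense();print(s['t'],s['tcp_pos'])
go(.5185,.319,.202,11)
```

```text
8.35 [0.51837275 0.31725753 0.26047344]
go [ 1.7  0.5 58.5] turn -0.0 cur yaw 11.0 tilt [ 0. -0.]
```

{"name": "step_arm", "arguments": {"targets": "2 0 10 0; 2 0 25 0; 2 0 40 0; 2 0 52 0; 2 0 58 0; 2 0 58 0; 2 0 58 0; 2 0 58 0"}}

```text
t: 9.15
tcp_pos: [0.5185, 0.3202, 0.203]
tool_rot: [0.636, 0.772, 0.001, 0.0]
force: [0.2, 1.5, -0.7]
finger_gap: 0.6
gripper_force: 31.4
```

Run:
```python
from h import *
s=manip.sense();print(s['t'],s['tcp_pos'])
T=s['tcp_pos'];D=[.5185,.319];ts=[]
for n,w,h,k in(("scene",60,90,6),("top",72,90,6)):
    im=manip.snapshot(n)
    t,o=crop(n,proj(n,[*D,.13]),w,h,k,im)
    ts.append(t)
cv2.imwrite("pics/c4.png",np.hstack(ts))
```

```text
9.15 [0.51847741 0.32016463 0.20304104]
```

View pics/c4.png

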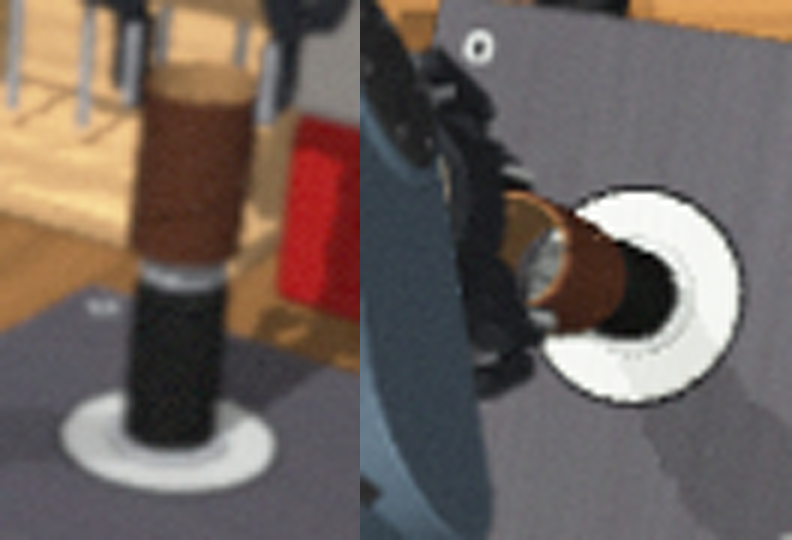

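Run:
```python
from h import *
D=[.5185,.319]
for n,w,h,k in(("scene",60,90,6),("top",72,90,6)):
    p=proj(n,[*D,.13]);o=np.array([int(p[0]-w/2),int(p[1]-h/2)]); off=[0,0] if n=="scene" else [360,0]
    for z in(.045,.05,.09,.126,.144,.18,.219): 
        c=(proj(n,[*D,z])-o)*k+off
        r=np.linalg.norm((proj(n,[D[0]+.03,D[1],z])-proj(n,[D[0],D[1]+.0,z])))*k/30
        print(n,z,np.round(c),"x+10mm",np.round((proj(n,[D[0]+.01,D[1],z])-o)*k+off-c,1),"y+10mm",np.round((proj(n,[D[0],D[1]+.01,z])-o)*k+off-c,1))
```

```text
scene 0.045 [164. 439.] x+10mm [19.5  5.6] y+10mm [ 9.4 -8.5]
scene 0.05 [165. 430.] x+10mm [19.6  5.6] y+10mm [ 9.4 -8.5]
scene 0.09 [172. 352.] x+10mm [20.   5.4] y+10mm [ 9.5 -8.2]
scene 0.126 [179. 280.] x+10mm [20.3  5.2] y+10mm [ 9.6 -7.9]
scene 0.144 [183. 244.] x+10mm [20.5  5.1] y+10mm [ 9.7 -7.7]
scene 0.18 [190. 168.] x+10mm [20.9  4.9] y+10mm [ 9.8 -7.4]
scene 0.219 [199.  83.] x+10mm [21.3  4.6] y+10mm [ 9.9 -7. ]
top 0.045 [634. 293.] x+10mm [  0.6 -21.3] y+10mm [-21.   0.]
top 0.05 [631. 292.] x+10mm [  0.6 -21.3] y+10mm [-21.1   0. ]
top 0.09 [606. 283.] x+10mm [  0.6 -22. ] y+10mm [-21.8   0. ]
top 0.126 [581. 274.] x+10mm [  0.6 -22.6] y+10mm [-22.4   0. ]
top 0.144 [569. 270.] x+10mm [  0.7 -23. ] y+10mm [-22.7   0. ]
top 0.18 [543. 260.] x+10mm [  0.7 -23.7] y+10mm [-23.3   0. ]
top 0.219 [512. 249.] x+10mm [  0.8 -24.5] y+10mm [-24.1   0. ]
```

Scene view: the sleeve's lower end (186,262) is in line with the drum (180,290) to about 1 mm. The top view suggests it is 1–3 mm too far in +y. I'll correct partway and lower it while watching the force.

Run:
```python
from h import *
s=manip.sense();print(s['t'],s['tcp_pos'],s['force'])
go(.519,.3185,.190,11)
```

```text
9.25 [0.51839868 0.32011595 0.20306323] [-0.91776385  0.46238981  0.62191853]
go [-1.7  0.3 13.1] turn 0.0 cur yaw 11.0 tilt [0.0014 0.0006]
```

{"name": "step_arm", "arguments": {"targets": "-1.7 0.3 0 0; -1.7 0.3 3 0; -1.7 0.3 6 0; -1.7 0.3 9 0; -1.7 0.3 11 0; -1.7 0.3 11 0; -1.7 0.3 11 0"}}

```text
t: 9.95
tcp_pos: [0.5186, 0.3183, 0.1912]
tool_rot: [0.636, 0.772, -0.0, -0.0]
force: [0.8, 0.2, -0.1]
finger_gap: 0.602
gripper_force: 31.4
```

{"name": "step_arm", "arguments": {"targets": "0 0 2 0; 0 0 4 0; 0 0 6 0; 0 0 8 0; 0 0 8 0; 0 0 8 0"}}

```text
t: 10.55
tcp_pos: [0.5186, 0.3183, 0.1833]
tool_rot: [0.636, 0.772, -0.0, -0.0]
force: [0.2, -0.1, -0.7]
finger_gap: 0.595
gripper_force: 31.4
```

{"name": "step_arm", "arguments": {"targets": "0 0 2 0; 0 0 4 0; 0 0 6 0; 0 0 8 0; 0 0 10 0; 0 0 10 0; 0 0 10 0"}}

```text
t: 11.25
tcp_pos: [0.5189, 0.3184, 0.1731]
tool_rot: [0.636, 0.772, 0.0, 0.0]
force: [0.9, 0.7, -2.1]
finger_gap: 0.602
gripper_force: 31.4
```

{"name": "step_arm", "arguments": {"targets": "0 0 5 0; 0 0 10 0; 0 0 15 0; 0 0 20 0; 0 0 25 0; 0 0 30 0; 0 0 35 0; 0 0 40 0; 0 0 40 0; 0 0 40 0"}}

```text
t: 12.25
tcp_pos: [0.5188, 0.3184, 0.1328]
tool_rot: [0.636, 0.772, 0.0, 0.0]
force: [4.2, 0.3, -2.3]
finger_gap: 0.598
gripper_force: 31.6
```

{"name": "step_arm", "arguments": {"targets": "0 0.5 4 0; 0 0.5 8 0; 0 0.5 12 0; 0 0.5 16 0; 0 0.5 19 0; 0 0.5 21 0; 0 0.5 21 0; 0 0.5 21 0"}}

```text
t: 13.05
tcp_pos: [0.5189, 0.3184, 0.112]
tool_rot: [0.636, 0.772, -0.0, -0.0]
force: [3.1, 0.8, -2.3]
finger_gap: 0.596
gripper_force: 31.7
```

{"name": "step_arm", "arguments": {"targets": "0 0 1 0; 0 0 2 0; 0 0 3 0; 0 0 3.5 0; 0 0 3.5 0; 0 0 3.5 0"}}

```text
t: 13.65
tcp_pos: [0.519, 0.3185, 0.1097]
tool_rot: [0.636, 0.772, 0.0, -0.0]
force: [-0.7, 0.3, 5.7]
finger_gap: 0.6
gripper_force: 32.2
```

{"name": "step_arm", "arguments": {"targets": "0 0 0 0; 0 0 0 0; 0 0 0 0; 0 0 0 0; 0 0 0 0; 0 0 0 0", "gripper": 0}}

```text
t: 14.25
tcp_pos: [0.5189, 0.3184, 0.1087]
tool_rot: [0.636, 0.772, -0.0, -0.0]
force: [0.4, 0.2, 0.6]
finger_gap: 1.002
gripper_force: 0.0
```

{"name": "step_arm", "arguments": {"targets": "0 0 -10 0; 0 0 -30 0; 0 0 -60 0; 0 0 -95 0; 0 0 -135 0; 0 0 -175 0; 0 0 -175 0"}}

```text
t: 14.95
tcp_pos: [0.5225, 0.3199, 0.2916]
tool_rot: [0.636, 0.772, 0.006, 0.004]
force: [0.8, 1.9, 1.0]
finger_gap: 0.995
gripper_force: 0.0
```

Run:
```python
from h import *
s=manip.sense();print(s['t'],s['tcp_pos'],s['q'])
go(.568,-.032,.2,11)
D=[.5185,.319];C=[.568,-.032];ts=[]
for n in("scene","top"):
    im=manip.snapshot(n);row=[]
    for c,L in ((D,[]),(C,[(0,.028),(.007,.028),(.038,.022)])):
        t,o=crop(n,proj(n,[*c,.05]),66,50,6,im)
        for z,r in L: circ(t,n,c,z,r,(0,255,0),6,o)
        row.append(t)
    ts.append(np.hstack(row))
    for q in ("collar","keyway"):
        d=manip.mark_of(n,q)[0];print(n,q,d["p"],d["position"],atz(n,d["position"],0))
cv2.imwrite("pics/c5.png",np.vstack(ts))
```

```text
14.95 [0.52254982 0.31991942 0.29156812] [3.67165544e-01 4.44101975e-01 1.40386067e+00 5.60589727e-05
 1.27879566e+00 1.74459565e-01]
go [-354.3  -24.1   90.3] turn 0.0 cur yaw 11.0 tilt [0.0138 0.0054]
scene collar 0.75 [353.4, 288.3] [ 0.57488763 -0.03689526  0.        ]
scene keyway 0.8 [352.3, 286.9] [ 0.57032014 -0.03409757  0.        ]
top collar 0.69 [304.8, 214.2] [ 0.56570128 -0.03122894  0.        ]
top keyway 0.48 [305.7, 212.6] [ 0.57036453 -0.0338193   0.        ]
```

View pics/c5.png

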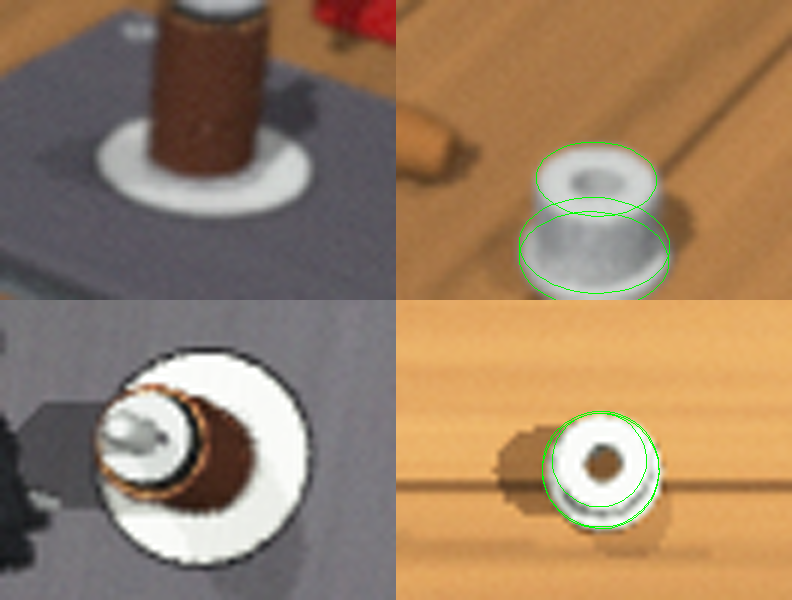

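The sleeve stands on the foot washer around the drum (scene tile (205,140)), and the collar outline fits to about 1 mm. Next, the collar.

Run:
```python
from h import *
s=manip.sense();print(s['t'],s['tcp_pos'])
go(.5685,-.0325,.27,70);go(.5685,-.0325,.12,70)
```

```text
15.25 [0.51811394 0.31801581 0.28224825]
go [-353.7  -17.5   12.5] turn -59.0 cur yaw 11.0 tilt [-0.0032 -0.0012]
go [-353.6  -17.   162.5] turn -59.0 cur yaw 11.0 tilt [-0.0032 -0.0012]
```

{"name": "step_arm", "arguments": {"targets": "-25 -1 0 -7; -65 -3 0 -15; -105 -5 0 -23; -145 -7 0 -31; -185 -9 0 -39; -225 -11 20 -47; -265 -13 50 -55; -305 -15 80 -59; -335 -17 110 -59; -353 -17 140 -59; -353 -17 160 -59; -353 -17 160 -59"}}

```text
t: 16.45
tcp_pos: [0.5668, -0.0315, 0.1197]
tool_rot: [0.174, 0.985, 0.0, -0.005]
force: [-0.2, 0.2, -0.2]
finger_gap: 1.0
gripper_force: 0.0
```

{"name": "step_arm", "arguments": {"targets": "0 0 0 0; 0 0 0 0; 0 0 0 0"}}

```text
t: 16.75
tcp_pos: [0.5707, -0.0309, 0.1251]
tool_rot: [0.173, 0.985, -0.0, 0.001]
force: [0.3, 0.1, 0.3]
finger_gap: 1.001
gripper_force: 0.0
```

Run:
```python
from h import *
s=manip.sense();print(s['t'],s['tcp_pos'])
go(.5685,-.0325,.008,70)
```

```text
16.75 [ 0.57070167 -0.03088505  0.12510475]
go [  1.8  -2.3 117.1] turn 0.1 cur yaw 70.1 tilt [ 0.0024 -0.0006]
```

{"name": "step_arm", "arguments": {"targets": "1.5 -2 25 0; 1.5 -2 55 0; 1.5 -2 85 0; 1.5 -2 105 0; 1.5 -2 116 0; 1.5 -2 116 0; 1.5 -2 116 0; 1.5 -2 116 0"}}

```text
t: 17.55
tcp_pos: [0.5689, -0.0328, 0.0092]
tool_rot: [0.173, 0.985, -0.0, 0.001]
force: [-0.7, -0.9, 0.0]
finger_gap: 1.001
gripper_force: 0.0
```

{"name": "step_arm", "arguments": {"targets": "0 0 0 0; 0 0 0 0; 0 0 0 0; 0 0 0 0; 0 0 0 0; 0 0 0 0; 0 0 0 0; 0 0 0 0; 0 0 0 0", "gripper": 1, "squeeze": 70}}

```text
t: 18.45
tcp_pos: [0.5682, -0.0329, 0.0088]
tool_rot: [0.173, 0.985, -0.0, 0.001]
force: [-0.9, 0.4, 5.5]
finger_gap: 0.493
gripper_force: 70.4
```

{"name": "step_arm", "arguments": {"targets": "0 0 -5 0; 0 0 -20 0; 0 0 -45 0; 0 0 -80 0; 0 0 -120 0; 0 0 -160 0; 0 0 -200 0; 0 0 -220 0; 0 0 -220 0; 0 0 -220 0"}}

```text
t: 19.45
tcp_pos: [0.5671, -0.0325, 0.2279]
tool_rot: [0.173, 0.985, 0.0, -0.0]
force: [0.0, -0.3, -1.6]
finger_gap: 0.492
gripper_force: 71.1
```

Run:
```python
from h import *
s=manip.sense();print(s['t'],s['tcp_pos'],s['force'])
go(.5187,.3183,.225,70)
```

```text
19.45 [ 0.56713947 -0.0324673   0.22794956] [ 0.0156144  -0.30925883 -1.56154242]
go [165.3 313.1   3. ] turn 0.0 cur yaw 70.0 tilt [-0.0001  0.0001]
```

{"name": "step_arm", "arguments": {"targets": "10 20 0 0; 28 53 0 0; 47 88 0 0; 66 124 0 0; 85 160 0 0; 104 196 0 0; 123 232 0 0; 140 265 0 0; 154 292 0 0; 165 313 0 0; 165 313 0 0; 165 313 0 0"}}

```text
t: 20.65
tcp_pos: [0.5182, 0.3175, 0.2255]
tool_rot: [0.173, 0.985, -0.002, -0.002]
force: [-0.1, -0.7, -1.7]
finger_gap: 0.486
gripper_force: 71.2
```

{"name": "step_arm", "arguments": {"targets": "0 0 0 0; 0 0 0 0; 0 0 0 0"}}

```text
t: 20.95
tcp_pos: [0.5199, 0.3168, 0.2276]
tool_rot: [0.174, 0.985, -0.0, -0.0]
force: [-0.3, 0.9, -1.4]
finger_gap: 0.493
gripper_force: 71.2
```

Run:
```python
from h import *
s=manip.sense();print(s['t'],s['tcp_pos'],s['force'])
T=s['tcp_pos'];go(.5187,.3183,.185,70)
D=[.5187,.3183];ts=[]
for n,w,h in(("scene",60,80),("top",60,80)):
    im=manip.snapshot(n)
    t,o=crop(n,proj(n,[*D,.18]),w,h,6,im)
    for z,r in((0,.028),(.007,.028),(.038,.022)):circ(t,n,T,T[2]-.0088+z,r,(0,255,0),6,o)
    for z,r in((.172,.0045),(.165,.008),(.135,.02),(.126,.026)):circ(t,n,D,z,r,(0,0,255),6,o)
    ts.append(t)
cv2.imwrite("pics/c6.png",np.hstack(ts))
```

```text
20.95 [0.51987837 0.31680465 0.22764886] [-0.31725451  0.904634   -1.37681165]
go [ 1.6  1.  42.6] turn -0.1 cur yaw 69.9 tilt [-0.0004 -0.0003]
```

View pics/c6.png

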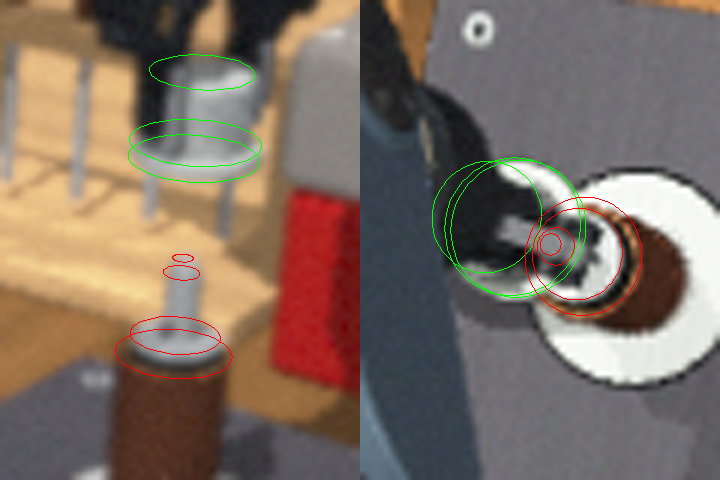

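{"name": "step_arm", "arguments": {"targets": "1.5 1 8 0; 1.5 1 18 0; 1.5 1 28 0; 1.5 1 36 0; 1.5 1 43 0; 1.5 1 46 0; 1.5 1 49 0; 1.5 1 51 0; 1.5 1 51 0; 1.5 1 51 0"}}

```text
t: 22.05
tcp_pos: [0.5188, 0.3194, 0.1771]
tool_rot: [0.173, 0.985, 0.0, 0.0]
force: [-0.1, -0.1, -2.1]
finger_gap: 0.494
gripper_force: 71.2
```

{"name": "step_arm", "arguments": {"targets": "0 0 2 0; 0 0 4 0; 0 0 6 0; 0 0 8 0; 0 0 8 0; 0 0 8 0"}}

```text
t: 22.65
tcp_pos: [0.5185, 0.3193, 0.1687]
tool_rot: [0.173, 0.985, -0.0, -0.0]
force: [-0.7, -0.2, -1.5]
finger_gap: 0.492
gripper_force: 71.2
```

{"name": "step_arm", "arguments": {"targets": "0 0 3 0; 0 0 6 0; 0 0 9 0; 0 0 12 0; 0 0 13 0; 0 0 13 0; 0 0 13 0"}}

```text
t: 23.35
tcp_pos: [0.5186, 0.3194, 0.1558]
tool_rot: [0.173, 0.985, 0.0, 0.0]
force: [0.3, 0.5, -1.5]
finger_gap: 0.492
gripper_force: 71.2
```

{"name": "step_arm", "arguments": {"targets": "0 0 1.5 0; 0 0 3 0; 0 0 4 0; 0 0 4.3 0; 0 0 4.3 0; 0 0 4.3 0"}}

```text
t: 23.95
tcp_pos: [0.5187, 0.3193, 0.1516]
tool_rot: [0.173, 0.985, 0.0, 0.0]
force: [0.4, 0.2, -0.4]
finger_gap: 0.488
gripper_force: 71.2
```

{"name": "step_arm", "arguments": {"targets": "0 0 0.5 0; 0 0 1 0; 0 0 1.5 0; 0 0 2 0; 0 0 2 0; 0 0 2 0"}}

```text
t: 24.55
tcp_pos: [0.519, 0.3194, 0.15]
tool_rot: [0.173, 0.985, 0.0, 0.001]
force: [0.8, -0.4, 5.0]
finger_gap: 0.496
gripper_force: 71.9
```

{"name": "step_arm", "arguments": {"targets": "0 0 0.7 4; 0 0 0.7 8; 0 0 0.7 12; 0 0 0.7 16; 0 0 0.7 20; 0 0 0.7 20"}}

```text
t: 25.15
tcp_pos: [0.5194, 0.3193, 0.152]
tool_rot: [0.342, 0.94, 0.001, 0.001]
force: [-2.8, -2.7, 17.5]
finger_gap: 0.491
gripper_force: 72.8
```

{"name": "step_arm", "arguments": {"targets": "0 0 0 -5; 0 0 0 -10; 0 0 0 -15; 0 0 0 -20; 0 0 0 -20"}}

```text
t: 25.65
tcp_pos: [0.519, 0.3194, 0.1489]
tool_rot: [0.173, 0.985, 0.0, 0.001]
force: [2.6, 0.2, 0.7]
finger_gap: 0.49
gripper_force: 71.8
```

{"name": "step_arm", "arguments": {"targets": "0 0 0 -3; 0 0 0 -5; 0 0 0 -5"}}

```text
t: 25.95
tcp_pos: [0.5184, 0.3192, 0.148]
tool_rot: [0.131, 0.991, -0.0, -0.0]
force: [0.9, 0.2, -1.2]
finger_gap: 0.492
gripper_force: 71.3
```

The collar is entering the keyway. Next I push down.

{"name": "step_arm", "arguments": {"targets": "0 0 1 0; 0 0 2 0; 0 0 3 0; 0 0 4 0; 0 0 4 0; 0 0 4 0"}}

```text
t: 26.55
tcp_pos: [0.5184, 0.3192, 0.1446]
tool_rot: [0.13, 0.991, -0.0, -0.0]
force: [0.6, 0.5, -2.6]
finger_gap: 0.492
gripper_force: 71.2
```

{"name": "step_arm", "arguments": {"targets": "0 0 1 0; 0 0 2 0; 0 0 3 0; 0 0 4 0; 0 0 4 0; 0 0 4 0"}}

```text
t: 27.15
tcp_pos: [0.5185, 0.3193, 0.141]
tool_rot: [0.13, 0.991, 0.0, 0.0]
force: [-1.2, -1.3, 3.2]
finger_gap: 0.494
gripper_force: 71.5
```

{"name": "step_arm", "arguments": {"targets": "0 0 1 0; 0 0 2 0; 0 0 3 0; 0 0 3 0; 0 0 3 0"}}

```text
t: 27.65
tcp_pos: [0.5186, 0.3193, 0.1385]
tool_rot: [0.13, 0.991, 0.0, 0.0]
force: [-2.2, -1.1, 7.6]
finger_gap: 0.492
gripper_force: 72.2
```

{"name": "step_arm", "arguments": {"targets": "0 0 0.7 0; 0 0 1.4 0; 0 0 2 0; 0 0 2 0; 0 0 2 0; 0 0 2 0"}}

```text
t: 28.25
tcp_pos: [0.5186, 0.3193, 0.1382]
tool_rot: [0.13, 0.991, 0.0, 0.0]
force: [-4.8, -2.0, 16.4]
finger_gap: 0.495
gripper_force: 73.0
```

Run:
```python
from h import *
ts=[]
for n,w,h in(("scene",66,90),("top",66,90)):
    im=manip.snapshot(n); t,o=crop(n,proj(n,[.5187,.319,.11]),w,h,6,im); ts.append(t)
cv2.imwrite("pics/c7.png",np.hstack(ts)); s=manip.sense();print(s["t"],s["tcp_pos"],s["force"])
```

```text
28.35 [0.51861068 0.31932301 0.13822748] [-3.8051338  -3.02203384 16.45882753]
```

View pics/c7.png

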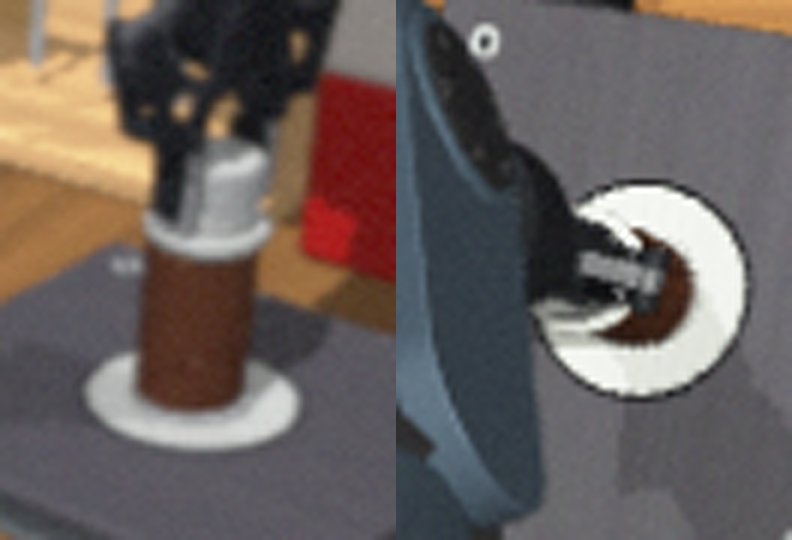

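The sleeve stands on the foot (scene tile (190,400)). The collar flange sits just above it (208,240), and the gripper still holds it pressed against the stop.

```bash
python3 -c "
from station import manip
print(manip.sign_off())"
```

```text
the job is handed in; nothing more can be done
None
```

The widest sleeve is seated on the sander's foot washer and released; the collar is keyed over the drive pin, and the arm is still holding it against its hard stop with about 18 N so you can do up the lock screw (handed in at about 28 s).

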